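# Reverse the pottery wheel at its covered switch panel

### The job

The table-top pottery wheel stands switched off and has to be set to turn the other way for a left-handed thrower. With the fingertips only, press the closed splash cover on its control box so that it springs open, press the raised end of the rectangular direction rocker under it fully down, then swing the cover back and press it until its latch holds it shut flush. Leave the round mains rocker as it is, do not pinch the cover, and leave the pots and tools where they are; finish with the hand clear.

Things in the scene. Friction and masses are not known exactly. Their poses are not given: they have to be found in the camera images.
- wheel: the grey table-top pottery wheel, fixed. Origin on the table (z = 0) under the centre of its control box; x points level from the box to the wheel head, z up, so y is its left. Control box: x -80..80, y -100..100, top 120 mm above the table; in its top an opening x -57..57, y -67..71 mm, filled by the cover when shut; under it the flat switch panel, 88 mm above the table
- cover (a joint): the splash cover, a black plastic flap 110 (wheel x) by 134 (wheel y) by 6 mm flush in the control box top, hinged along its left (+y) edge. Radians: 0 = shut, latched, flush; grows as the free right edge swings up and over to the left. A damped spring drives it to its stop at 1.75 (10 degrees past upright, free edge 135 mm above the hinge) in about 2 s. Pressing goes below 0, to a stop at -0.062
- cover_press (a point): middle of a grey thumb ring on the cover's outer face, 118 mm from the hinge, 17 mm from the free edge, right over the push-push latch; moves with the cover. Pressed here to its stop, 7 mm below flush (about 3 N), and let go, the shut cover springs open; pushed from open down to the same stop and let go, it stays latched. Nearer the hinge takes more force; pulling does nothing
- cover_hinge (a point): the middle of the cover's hinge axis, which lies along wheel x, at wheel x 0, y 71.5, z 119 mm; the cover's outer face lies 1 mm beyond the axis
- cover_skin: the cover's outer shell (its origin on the hinge axis)
- cover_liner: the cover's grey inner liner, its underside when shut (origin on the hinge axis). From it, under the thumb ring, a white latch tongue 30 mm wide stands 47 mm out, into the box when shut; with the cover open it points right, over the left half of the box 100 to 130 mm above the box top. Shell and liner must not be pushed at the same time, as in a pinch
- dir_rocker (a joint): the direction rocker: the rectangular black rocker switch, 20 by 30 mm, on the panel at wheel x -27, y -4 mm (the one farther from the wheel head), pivot 94 mm above the table and parallel to wheel x. Radians: about +0.17 at the start, right (-y) end raised; -0.18 = that end fully down, the other direction. Pressing takes about 2 to 3 N and 4 to 5 mm to a firm stop; it stays where it is left
- dir_right_end (a point): on the top face of the direction rocker, 12 mm right (-y) of its pivot: the raised end to press, about 105 mm above the table when raised and 101 when down
- dir_left_end (a point): on the top face of the direction rocker, 12 mm left (+y) of its pivot
- mains_rocker (a joint): the mains rocker: the round black rocker, 20 mm across, on the panel at wheel x +27, y -4 mm (nearer to the wheel head), 54 mm from the direction rocker. Radians: about -0.17 = off, to be left so; +0.18 = on
- mains_top (a point): the middle of the top of the mains rocker, 101 mm above the table
- cup: terracotta cup 74 mm across, 82 mm high, standing to the right of the control box; origin under its centre
- water_bowl: white bowl 130 mm across, 55 mm high, left of the control box; origin under its centre
- glaze_jar: jar 72 mm across, 95 mm high, farther right of the control box; origin under its centre
- rib: flat wooden rib 55 x 100 x 6 mm lying in front of the control box; origin under its centre
- loop_tool: wooden-handled loop tool, 160 mm long, 17 mm high, lying left of the control box; origin under its handle
- wood_knife: wooden modelling knife 165 mm long, 7 mm thick, lying on the cabinet deck between control box and splash pan; origin under its handle
- pan_rim (a point): the point of the splash pan's rim nearest the control box, 175 mm above the table, at wheel x 154, y 0 mm. The pan is 312 mm across, centred at wheel x 310, on the cabinet (x 80..470, y -170..170, 125 mm high) behind the control box, with a bowl fixed on the wheel head to 249 mm high: keep clear

How it is judged (in metres and radians):
On the way, in this order (a step that is already met when the one before it is completed fails the run):
1. the shut cover is pressed in past its latch (value of joint cover below -0.034 rad), for 0.03 s.
2. the cover has sprung open (value of joint cover above 1.2 rad), for 0.2 s.
3. the direction rocker is pressed fully over while the cover is open (value of joint dir_rocker below -0.13 rad and value of joint cover above 0.8 rad), for 0.1 s.
4. the cover is pressed down past its latch again (value of joint cover below -0.034 rad), for 0.03 s.
At the end, for the whole second after the job is handed in: the cover is latched shut and at rest within 0.02 rad of flush, the direction rocker is fully over to its other side (below -0.13 rad), the mains rocker is still off, and every pot and tool is within 20 mm of where it stood (value of joint cover between -0.02 and 0.02 rad and velocity of joint cover between -0.05 and 0.05 rad/s and value of joint dir_rocker below -0.13 rad and value of joint mains_rocker below -0.1 rad and distance of each of cup, water_bowl, glaze_jar, rib, loop_tool, wood_knife from where it was at the start of the episode below 0.02 m); the robot touches nothing.
It fails at once if the mains rocker is pressed towards on (value of joint mains_rocker above -0.08 rad).
It fails at once if the cover is pinched, its outer shell and its liner pushed at once (contact force between the fingers and cover_skin above 2 N and contact force between the fingers and cover_liner above 2 N).
It fails at once if a pot or tool is lifted, carried or knocked away (distance of any of cup, water_bowl, glaze_jar, rib, loop_tool, wood_knife from where it was at the start of the episode above 0.02 m).
It also fails if it takes over 58 s, if anything falls off the work surface, if the arm or the gripper's body presses on something with over 40 N, if the wrist force passes 120 N, or if a joint passes its speed limit or range.

### The arm

A 6-joint arm with a two-finger parallel gripper is mounted at the origin on the work surface. World frame = base frame: x ahead of the robot, y to its left, z up, the work surface at z = 0. Lengths are in m, angles in degrees, forces in N, time in s.
With the tool pointing down it reaches from about 0.325 to 0.85 m from the base axis. Payload 15.5 kg.
Tool frame: the origin (TCP) lies at the very end of the fingers, on their centre line; the grasp point (between the pads) lies arm.grip_depth behind it (arm.grip_depth is the distance from the TCP to the grasp point, in m); z points along the fingers, y is the direction in which the jaws open and shut (so a half turn about z gives the same grasp; the last joint's range is limited). The gripper opens to 91 mm and grips with 3 to 60 N. Pads are 32 mm wide; open, the fingers measure 118 mm over their backs; the gripper's body (76 mm by 178 mm) begins 60 mm behind the grasp point.
Start: joints at [60.991, 28.281, 77.091, -0, 74.628, -5.472], TCP at [0.25, 0.573, 0.179] pointing down, gripper open.
Joint ranges: [-166.48, 166.48], [-47.26, 123.95], [12.59, 153.08], [-70.14, 250.14], [6.76, 159.57], [-176.63, 176.63]. Speed limits (degrees/s): [108.29, 108.29, 147.25, 172.46, 172.46, 172.46].

### API

Orientations are given as a 3x3 rotation matrix whose columns are the frame's x, y, z axes.
In Python, from rig import arm gives the robot as it stands. Calls block until the motion is done:
- arm.move_to(position, orientation): joint-space move of the TCP to a pose.
- arm.move_l(position, orientation=None, feed=0.15): straight line of the TCP; orientation=None keeps the orientation; feed is the mean speed in m/s.
- arm.move_joints(angles): joint-space move.
- arm.grip(opening): finger opening in m; the grip force is fixed at half the most; returns when the fingers have stopped.
- arm.sleep(seconds).
- arm.solve_ik(position, orientation): joint angles nearest the present ones, or None.
- arm.snapshot(name): name is "side" or "top" or "wrist"; returns the picture (480x640x3 uint8, red, green, blue); there is no depth.
- arm.get_calibration(name): a dict with "intrinsics" (3x3 intrinsics, pixels), "k1" (the pictures are not rectified: a ray, as slopes to the right and down, at radius r is drawn at 1 + k1 r^2 times it, then the intrinsics apply), "cam_to_world" (4x4, takes a point from camera to world coordinates). Camera axes: x right, y down, z forward; pixel columns grow to the right and rows downward; lengths in m; the calibration is good to about 2 mm. A picture is of the moment at which its call begins: read the wrist's pose just before it. get_calibration takes no time and is no camera call; for the wrist camera it gives the pose at the moment of the call.
A pose or a line that the arm cannot do raises arm.Unreachable and nothing moves.
- arm.sign_off(): hands the job in, once; it reports no verdict.
Readings, each from a call of its own:
- arm.current_t(): time.
- arm.current_joint_positions(): joint angles.
- arm.current_dq(): joint speeds.
- arm.current_tau(): joint torques, N m.
- arm.current_ee_pos(): TCP position.
- arm.current_tool_rot(): TCP orientation.
- arm.current_force(): force on the tool from outside, world axes, zero at the start.
- arm.current_torque(): the same for the moment, N m.
- arm.current_width(): finger opening in m.
Only numpy, scipy, OpenCV 4.12 (cv2) and the standard library are available. Lean on these libraries where they do the work, as an engineer would, in place of code of your own. Each camera call takes 0.05 s, during which the arm holds its last target. There are 200 camera calls.

## Working session

There is one attempt and no reset: what is moved stays moved. The work goes in short steps, each a Python script; the robot and the scene stay as the last script left them, time stands still between calls to the robot, and variables do not carry over. Pictures are saved under pics/ and viewed, about 8 in all and at most 12, crops included, and the job is handed in when it is done.

```bash
ls; mkdir -p pics
python3 - <<'E'
from rig import arm
import cv2
for n in("top","side"):
    cv2.imwrite(f"pics/{n}0.png",arm.snapshot(n)[:,:,::-1]); c=arm.get_calibration(n); print(n,c)
print(arm.current_t(),arm.grip_depth,arm.current_force())
E
```

```text
pics
top {'intrinsics': array([[479.78972162,   0.        , 316.70735254],
       [  0.        , 479.78972162, 237.44097852],
       [  0.        ,   0.        ,   1.        ]]), 'k1': -0.056959748408689, 'cam_to_world': array([[ 0.0033002 , -0.99358265,  0.11306024,  0.45762875],
       [-0.99980741, -0.00546567, -0.01884862,  0.0759144 ],
       [ 0.01934561, -0.11297626, -0.99340934,  1.11170473],
       [ 0.        ,  0.        ,  0.        ,  1.        ]])}
side {'intrinsics': array([[520.07514496,   0.        , 328.79858252],
       [  0.        , 520.07514496, 239.96291038],
       [  0.        ,   0.        ,   1.        ]]), 'k1': -0.10135223659120157, 'cam_to_world': array([[ 0.99113549, -0.0815319 ,  0.10489511,  0.42754259],
       [-0.13139177, -0.71840871,  0.68309965, -0.78976108],
       [ 0.01966315, -0.69082666, -0.72275299,  1.03103153],
       [ 0.        ,  0.        ,  0.        ,  1.        ]])}
0.1 0.0188 [-0.33089875 -0.09145978 -1.51827005]
```

View pics/top0.png

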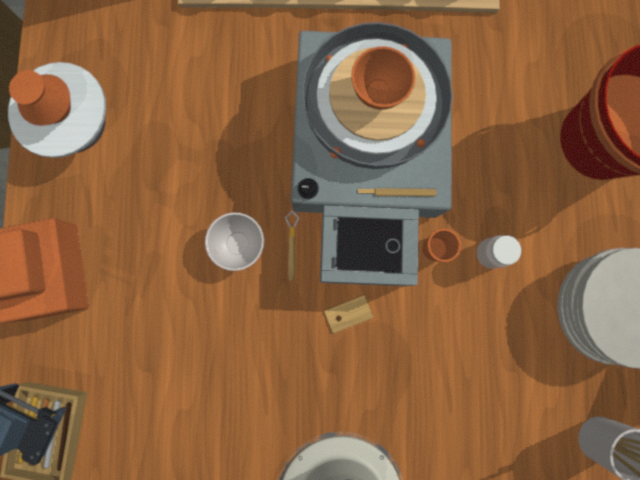

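View pics/side0.png

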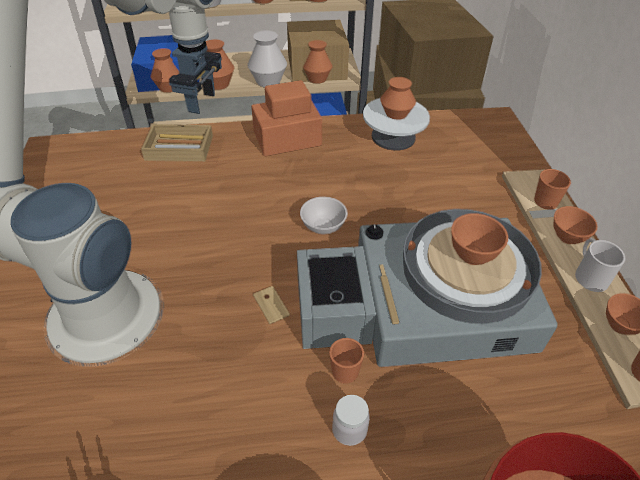

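Top view: box-top corners at about (325,207), (418,208), (417,284) and (321,282), with the ring at (393,246). The hand is parked at lower left. Next I'll zoom in on the box and on the gripper, and check the wrist camera's offset.

```bash
python3 - <<'E'
from rig import arm
import cv2,numpy as np
a=cv2.imread("pics/top0.png")[195:295,310:430]; s=cv2.imread("pics/side0.png")[0:120,150:246]
m=np.zeros((600,800,3),np.uint8)
m[:450,:540]=cv2.resize(a,(540,450),interpolation=cv2.INTER_CUBIC)
m[:325,540:800]=cv2.resize(s,(260,325),interpolation=cv2.INTER_CUBIC)
cv2.imwrite("pics/m0.png",m[:450])
R=arm.current_tool_rot();p=arm.current_ee_pos();c=arm.get_calibration("wrist")["cam_to_world"]
print("cam in tool",R.T@(c[:3,3]-p),"\n",R.T@c[:3,:3],"\nR",R)
E
cat > h.py <<'E'
from rig import arm
import cv2,numpy as np
def ray_plane(name,px,z,cal=None):
    c=cal or arm.get_calibration(name); K=c["intrinsics"];k=c["k1"];T=c["cam_to_world"]
    d=(np.asarray(px,float)-K[:2,2])/[K[0,0],K[1,1]]
    u=d.copy()
    for _ in range(20): u=d/(1+k*(u**2).sum(1,keepdims=True))
    w=np.c_[u,np.ones(len(u))]@T[:3,:3].T
    return T[:3,3]+w*((z-T[2,3])/w[:,2:])
def fit(P,W):  # planar rigid: world = o + Rot(a) W
    P=np.asarray(P)[:,:2];W=np.asarray(W,float);p=P-P.mean(0);w=W-W.mean(0)
    a=np.arctan2((w[:,0]*p[:,1]-w[:,1]*p[:,0]).sum(),(w*p).sum())
    R=np.array([[np.cos(a),-np.sin(a)],[np.sin(a),np.cos(a)]]);o=P.mean(0)-R@W.mean(0)
    return o,a,P-(o+W@R.T)
E
python3 - <<'E'
from h import *
P=ray_plane("top",[(325,207),(418,208),(417,284),(321,282),(393,246)],.12)
o,a,r=fit(P,np.array([(80,100),(80,-100),(-80,-100),(-80,100),(0,-46.5)])/1e3);print(o,np.degrees(a),r*1e3)
E
```

```text
cam in tool [ 0.06666119  0.00132177 -0.20642595] 
 [[ 9.49951925e-04 -9.70790986e-01 -2.39924905e-01]
 [ 9.99999546e-01  9.05184423e-04  2.96787096e-04]
 [-7.09419505e-05 -2.39925078e-01  9.70791405e-01]] 
R [[-9.16796877e-01  3.99353465e-01 -5.43975898e-04]
 [ 3.99353819e-01  9.16796386e-01 -9.56328074e-04]
 [ 1.16802207e-04 -1.09399744e-03 -9.99999395e-01]]
[ 0.55523884 -0.05507005] -1.3516645735606465 [[-2.73820892 -3.0977335 ]
 [ 1.33103376  0.47818153]
 [ 1.61937123  2.03564294]
 [ 0.52784982  1.15827234]
 [-0.74004589 -0.5743633 ]]
```

View pics/m0.png

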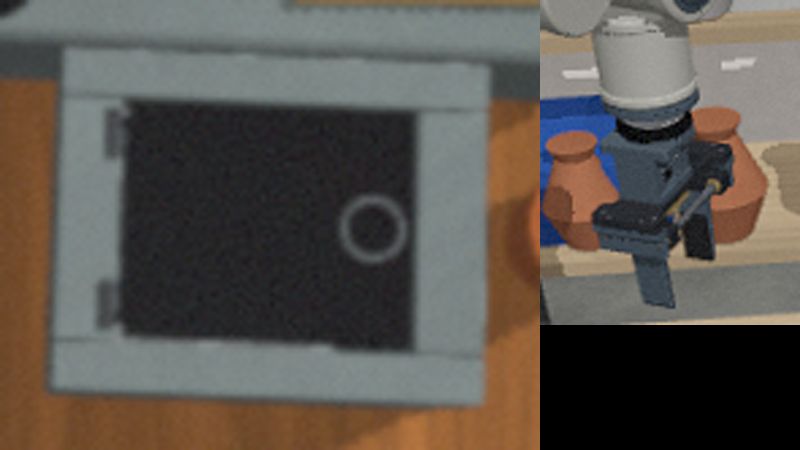

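Camera is on the tool's +x side, so I'll point tool x to wheel -y, away from the tongue. Next I refit with the zoomed corners, hover over the box and look with the wrist camera.

```bash
cat >> h.py <<'E'
W9=np.array([(80,100),(80,-100),(-80,-100),(-80,100),(0,-46.5),(55,70.5),(55,-63.5),(-55,-63.5),(-55,70.5)])/1e3
class Wheel:
    def __init__(s,o,a):
        s.o=np.array([*o,0.]);c,n=np.cos(a),np.sin(a);s.R=np.array([[c,-n,0],[n,c,0],[0,0,1.]])
    def p(s,x,y,z): return s.o+s.R@[x,y,z]
    def rot(s,tilt=0):  # tilt>0: hand leans to wheel -y
        t=np.radians(tilt);z=np.array([0,np.sin(t),-np.cos(t)]);y=np.array([-1.,0,0])
        return s.R@np.c_[np.cross(y,z),y,z]
E
python3 - <<'E'
from h import *
q=(np.array([(63,47),(490,67),(483,404),(49,390),(373,229),(125,100),(416,110),(413,352),(122,337)])+.5)/4.5-.5+[310,195]
o,a,r=fit(ray_plane("top",q,.12),W9);print(o,np.degrees(a),(r*1e3).round(1).tolist())
w=Wheel(o,a)
arm.grip(0.0)
arm.move_to(w.p(-.0,-.07,.32),w.rot()); print(arm.current_joint_positions(),arm.current_t())
c=arm.get_calibration("wrist");im=arm.snapshot("wrist")[:,:,::-1]
cv2.imwrite("pics/w1.png",im);np.save("w1.npy",c,allow_pickle=True);np.save("pose.npy",[*o,a])
for W in [(*v,.12) for v in W9]:
    T=np.linalg.inv(c["cam_to_world"]);v=T[:3,:3]@w.p(*W)+T[:3,3];u=v[:2]/v[2];u=u*(1+c["k1"]*(u@u));print((c["intrinsics"]@[*u,1])[:2].round(1))
E
```

```text
[ 0.55610589 -0.05519889] -2.0061720406633348 [[-0.6, 0.9], [-1.6, 0.5], [1.1, 1.3], [-0.0, 1.4], [-0.0, 0.6], [0.6, 0.6], [1.5, -1.5], [-1.4, -2.1], [0.4, -1.7]]
[-1.87212065e+01  1.75665262e+01  7.24227197e+01  7.53302333e-03
  9.00205491e+01  1.63213529e+02] 4.2
[245.2 358.6]
[236.3 167.2]
[406.7 167.6]
[396.7 358.9]
[321.4 223. ]
[267.9 333.5]
[263.8 205.5]
[379.  205.8]
[374.2 333.7]
```

View pics/w1.png

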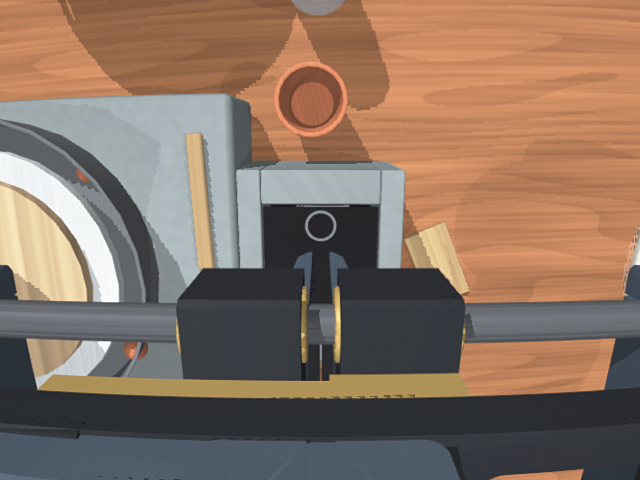

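The wrist view agrees with the pose: ring seen at (320,226) against (321,223) predicted, box and cover corners within 2–3 px (about 2 mm). Now I'll press the cover open.

```bash
cat >> h.py <<'E'
def wheel():
    v=np.load("pose.npy");return Wheel(v[:2],v[2])
def press(w,x,y,z0,zmin,R,fmax,step=.001):
    b=arm.current_force()[2];z=z0;L=[]
    while z>zmin:
        z-=step;arm.move_l(w.p(x,y,z),R,feed=.03);f=arm.current_force()[2]-b;L.append((round(z*1e3,1),round(f,1)))
        if f>fmax: break
    print(L);return z
E
python3 - <<'E'
from h import *
w=wheel();R=w.rot()
arm.move_to(w.p(0,-.045,.16),R);arm.move_l(w.p(0,-.045,.126),feed=.08)
press(w,0,-.045,.126,.110,R,9)
arm.move_l(w.p(0,-.055,.15),feed=.3);arm.move_l(w.p(0,-.14,.20),feed=.3)
arm.move_to(w.p(-.027,-.13,.27),R)
arm.sleep(1.5);print(arm.current_t(),arm.current_ee_pos())
for n in("side","top"):cv2.imwrite(f"pics/{n}1.png",arm.snapshot(n)[:,:,::-1])
a=cv2.imread("pics/side1.png")[180:400,230:450];b=cv2.imread("pics/top1.png")[150:310,280:460]
cv2.imwrite("pics/m1.png",np.hstack([cv2.resize(a,(400,400)),cv2.resize(b,(400,400))]))
R=w.rot(12);print(arm.solve_ik(w.p(-.027,-.016,.10),R))
E
```

```text
[(125.0, np.float64(-0.9)), (124.0, np.float64(-1.0)), (123.0, np.float64(-0.2)), (122.0, np.float64(-0.9)), (121.0, np.float64(-0.7)), (120.0, np.float64(-0.2)), (119.0, np.float64(-1.1)), (118.0, np.float64(-1.6)), (117.0, np.float64(-0.2)), (116.0, np.float64(-0.3)), (115.0, np.float64(-0.9)), (114.0, np.float64(-0.7)), (113.0, np.float64(-0.2)), (112.0, np.float64(-0.8)), (111.0, np.float64(-0.0)), (110.0, np.float64(-1.7))]
12.175 [ 0.52458637 -0.18417837  0.27000298]
[-22.26411094  28.03656196  94.02699143  12.67665512  62.72566711
 153.44239691]
```

View pics/m1.png

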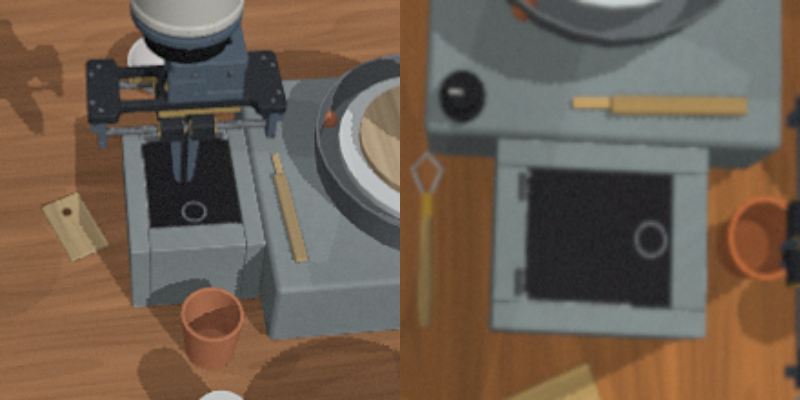

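No contact was felt down to z = 0.110, and the cover is still shut. I'll go back down and look at the tip there.

Run:
```python
from h import *
w=wheel();R=w.rot()
arm.move_to(w.p(0,-.045,.16),R);arm.move_l(w.p(0,-.045,.112),feed=.06)
p=arm.current_ee_pos();print(p,w.p(0,-.045,.112),arm.current_width(),arm.current_force(),arm.current_t())
a=arm.snapshot("side")[:,:,::-1];b=arm.snapshot("wrist")[:,:,::-1]
cv2.imwrite("pics/m2.png",np.hstack([cv2.resize(a[180:380,230:430],(400,400)),cv2.resize(b[60:380,160:480],(400,400))]))
```

```text
[ 0.5547733  -0.10020582  0.11225174] [ 0.55453057 -0.1001713   0.112     ] 0.0003717604461762783 [-0.42610722 -0.93599721 -1.25016956] 13.85
```

View pics/m2.png

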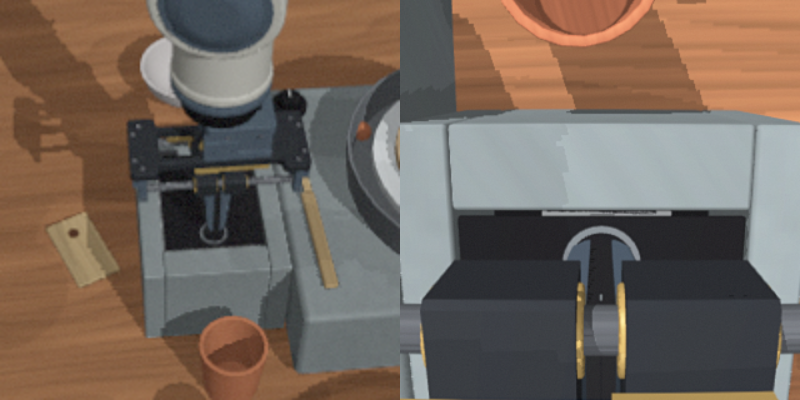

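The tip is inside the ring, but the force is about zero. I'll go on down slowly with force monitoring.

Run:
```python
from h import *
w=wheel();R=w.rot()
z=press(w,0,-.045,.112,.098,R,7)
b=arm.snapshot("wrist")[:,:,::-1];print(arm.current_ee_pos())
cv2.imwrite("pics/w3.png",b[60:380,160:480])
arm.move_l(w.p(0,-.050,.14),feed=.3);arm.move_l(w.p(0,-.14,.20),feed=.3)
arm.sleep(1.5);b=arm.snapshot("wrist")[:,:,::-1];a=arm.snapshot("side")[:,:,::-1];print(arm.current_t())
cv2.imwrite("pics/m3.png",np.hstack([cv2.resize(a[180:380,230:430],(400,400)),cv2.resize(b,(400,400))]))
```

```text
[(111.0, np.float64(1.1)), (110.0, np.float64(0.1)), (109.0, np.float64(0.3)), (108.0, np.float64(0.4)), (107.0, np.float64(0.5)), (106.0, np.float64(2.0)), (105.0, np.float64(0.9)), (104.0, np.float64(1.4)), (103.0, np.float64(0.1)), (102.0, np.float64(1.2)), (101.0, np.float64(0.7)), (100.0, np.float64(1.1)), (99.0, np.float64(-0.5)), (98.0, np.float64(0.7))]
[ 0.55453563 -0.10017604  0.09798817]
19.9
```

View pics/m3.png

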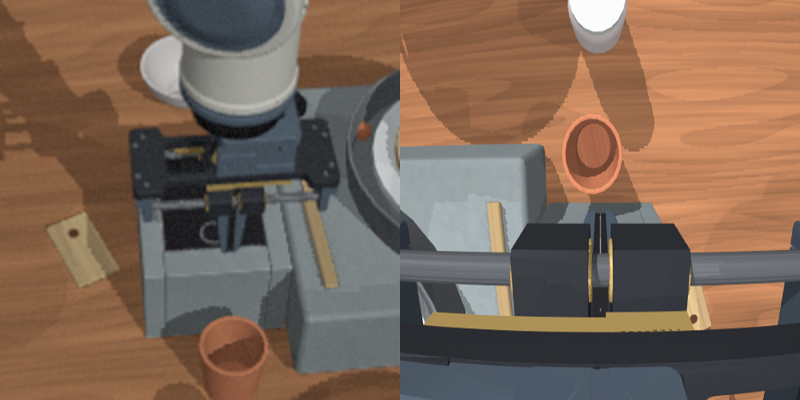

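```bash
cat >> h.py <<'E'
def proj(c,P):
    T=np.linalg.inv(c["cam_to_world"]);v=T[:3,:3]@P+T[:3,3];u=v[:2]/v[2];u=u*(1+c["k1"]*(u@u));return (c["intrinsics"]@[*u,1])[:2].round(1)
E
python3 - <<'E'
from h import *
w=wheel();c=arm.get_calibration("side")
print("now",arm.current_ee_pos(),w.p(0,-.14,.2),arm.current_width())
print("tip m2 pred",proj(c,np.array([.5548,-.1002,.1123])),"seen 336.5,299")
print("tip now pred",proj(c,arm.current_ee_pos()),"seen 342,305")
print("ring pred",proj(c,w.p(0,-.0465,.12)),"seen side0 337,296")
print(arm.current_joint_positions(),arm.current_t())
E
```

```text
now [ 0.55120005 -0.19511388  0.19998705] [ 0.55120489 -0.19511307  0.2       ] 0.00071929891724594
tip m2 pred [336.7 298.3] seen 336.5,299
tip now pred [343.1 309.6] seen 342,305
ring pred [336.8 296.7] seen side0 337,296
[-2.53427946e+01  2.38778083e+01  8.13070877e+01 -7.51750063e-04
  7.48157663e+01  1.56661437e+02] 19.9
```

View pics/w3.png

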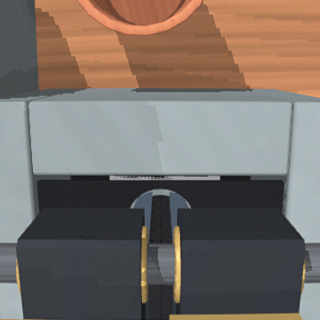

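Run:
```python
from h import *
w=wheel();c=arm.get_calibration("wrist");print(c["intrinsics"][0,0])
R=arm.current_tool_rot();p=arm.current_ee_pos()
print("TCP",proj(c,p)-[160,60])
for dx in(-.016,.016):
  for dy in (-.0135,.0135):
    for dz in (0,-.02): print(dx,dy,dz,(proj(c,p+R@[dx,dy,dz])-[160,60]).tolist())
# wrist cam at pose of w3
T=c["cam_to_world"].copy();T[:3,3]+=w.p(0,-.045,.098)-p;c3=dict(c,cam_to_world=T)
H=np.array([0,.0715,.119])
for th in(0,-.03,-.062):
  f=lambda x,r:(proj(c3,w.p(x,.0715-r*np.cos(th),.119+r*np.sin(th)+.001))-[160,60]).tolist()
  print(th,"ring",f(0,.118),"ringtop",f(0,.131),"edge",f(-.055,.134),f(.055,.134))
print("boxrim",(proj(c3,w.p(0,-.067,.12))-[160,60]))
s=cv2.imread("pics/w3.png");cv2.imwrite("pics/w3b.png",cv2.resize(s[120:260,60:260],(800,560),interpolation=cv2.INTER_CUBIC))
```

```text
432.1990389250371
TCP [162.2 203.6]
-0.016 -0.0135 0 [135.60000000000002, 233.39999999999998]
-0.016 -0.0135 -0.02 [133.3, 249.39999999999998]
-0.016 0.0135 0 [188.5, 233.5]
-0.016 0.0135 -0.02 [191.2, 249.39999999999998]
0.016 -0.0135 0 [134.8, 172.5]
0.016 -0.0135 -0.02 [132.2, 183.0]
0.016 0.0135 0 [189.7, 172.6]
0.016 0.0135 -0.02 [192.60000000000002, 183.1]
0 ring [162.3, 215.3] ringtop [162.39999999999998, 187.5] edge [285.9, 181.0] [38.80000000000001, 180.8]
-0.03 ring [162.3, 212.89999999999998] ringtop [162.39999999999998, 185.3] edge [283.5, 178.9] [41.19999999999999, 178.7]
-0.062 ring [162.3, 210.60000000000002] ringtop [162.3, 183.3] edge [280.9, 177.0] [43.69999999999999, 176.8]
boxrim [162.4 171. ]
```

View pics/w3b.png

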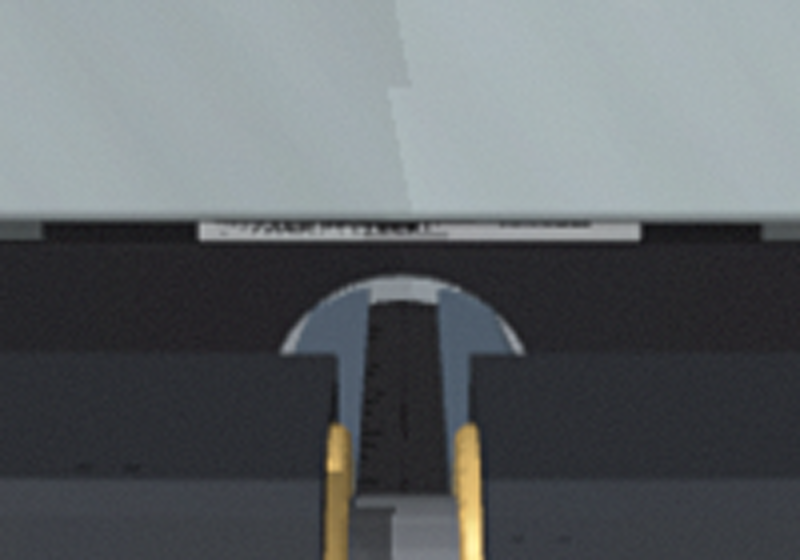

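The finger ends sit at the same wrist-image row in every picture, below the row predicted for the TCP. That suggests the real tips end short of the TCP, so I'll check against the first side view.

Run:
```python
from h import *
c=arm.get_calibration("side")
R=np.array([[-.9168,.39935,0],[.39935,.9168,0],[0,0,-1.]]);p=np.array([.25,.573,.179])
for dz in(0,-.02,-.04): print(dz,[proj(c,p+R@[0,y,dz]).tolist() for y in(-.0455,-.059,0,.0455,.059)])
print("seen near tip ~193,114 far ~209,96")
# present pose
P=arm.current_ee_pos();Q=arm.current_tool_rot()
for dz in(0,-.02,-.04): print(dz,[proj(c,P+Q@[x,y,dz]).tolist() for x in(.016,) for y in(-.0135,.0135)])
im=arm.snapshot("side")[:,:,::-1]
s=cv2.imread("pics/side0.png")
cv2.imwrite("pics/m4.png",np.hstack([cv2.resize(s[60:130,170:230],(400,467),interpolation=cv2.INTER_CUBIC),cv2.resize(im[260:330,310:370],(400,467),interpolation=cv2.INTER_CUBIC)]))
```

```text
0 [[197.0, 121.8], [194.9, 124.3], [203.8, 113.6], [210.4, 105.7], [212.3, 103.4]]
-0.02 [[195.9, 115.9], [193.8, 118.4], [202.8, 107.8], [209.5, 99.9], [211.4, 97.7]]
-0.04 [[194.8, 110.0], [192.7, 112.4], [201.8, 101.9], [208.6, 94.1], [210.5, 91.8]]
seen near tip ~193,114 far ~209,96
0 [[350.9, 315.8], [337.1, 316.7]]
-0.02 [[351.5, 309.7], [337.5, 310.7]]
-0.04 [[352.0, 303.5], [337.8, 304.4]]
```

View pics/m4.png

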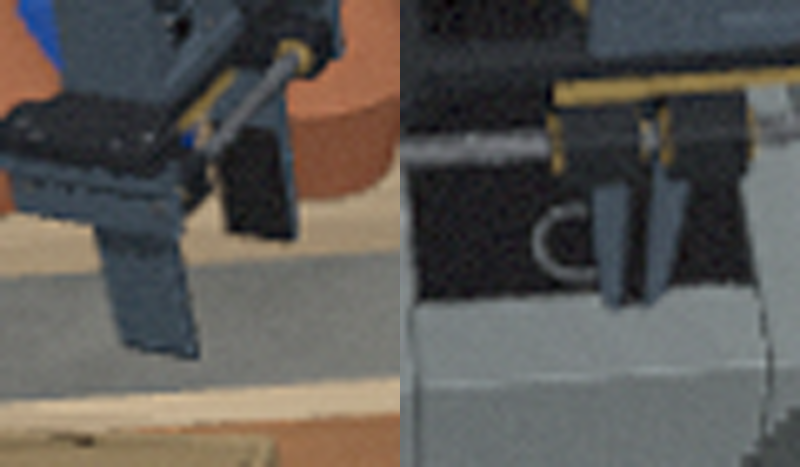

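The real fingertips end about 35 mm short of the reported TCP. Both side views and the wrist view agree on this, and it explains why nothing touched. I'll use that offset, find contact by force, and calibrate it from the cover's stop.

Run:
```python
from h import *
w=wheel();R=w.rot()
arm.move_l(w.p(0,-.045,.125),R,feed=.2);arm.move_l(w.p(0,-.045,.092),feed=.1)
z=press(w,0,-.045,.092,.066,R,8);print("t",arm.current_t())
arm.move_l(w.p(0,-.055,.115),feed=.3);arm.move_l(w.p(-.027,-.13,.20),w.rot(12),feed=.3)
arm.sleep(1.);print(arm.current_t(),z)
b=arm.snapshot("side")[:,:,::-1];c=arm.snapshot("wrist")[:,:,::-1]
cv2.imwrite("pics/m5.png",np.hstack([cv2.resize(b[180:380,230:430],(400,400)),cv2.resize(c,(400,300),interpolation=cv2.INTER_AREA).repeat(1,0) if 0 else cv2.resize(c,(400,400))]))
```

```text
[(91.0, np.float64(-1.6)), (90.0, np.float64(-0.3)), (89.0, np.float64(-0.9)), (88.0, np.float64(-0.9)), (87.0, np.float64(-0.2)), (86.0, np.float64(-1.7)), (85.0, np.float64(2.0)), (84.0, np.float64(2.3)), (83.0, np.float64(1.2)), (82.0, np.float64(2.3)), (81.0, np.float64(1.3)), (80.0, np.float64(2.7)), (79.0, np.float64(1.8)), (78.0, np.float64(9.8))]
t 24.6917
26.5083 0.07799999999999999
```

View pics/m5.png

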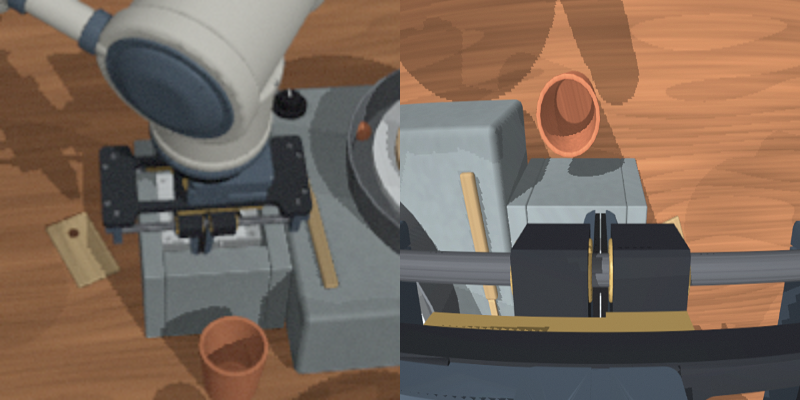

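The cover sprang open; the white switch panel shows in the side view at about (165–230, 180–240). Contact at 85.5 mm and stop at 78 mm put the tip offset at 35 mm. Next, the rocker.

Run:
```python
from h import *
w=wheel();t=12;R=w.rot(t);d=.035;dy,dz=d*np.sin(np.radians(t)),-d*np.cos(np.radians(t))
x,y=-.027,-.017+dy
arm.move_l(w.p(x,y-.02,.15+dz),R,feed=.25);arm.move_l(w.p(x,y,.109+dz),R,feed=.1)
z=press(w,x,y,.109+dz,.093+dz,R,9);print("tip stop",z-dz)
arm.sleep(.12)
arm.move_l(w.p(x,y-.01,.14+dz),R,feed=.2)
arm.move_l(w.p(x,-.12,.22),R,feed=.35);print(arm.current_t())
```

```text
[(np.float64(73.8), np.float64(0.0)), (np.float64(72.8), np.float64(-0.1)), (np.float64(71.8), np.float64(-0.3)), (np.float64(70.8), np.float64(-0.3)), (np.float64(69.8), np.float64(0.7)), (np.float64(68.8), np.float64(2.9)), (np.float64(67.8), np.float64(5.5)), (np.float64(66.8), np.float64(3.6)), (np.float64(65.8), np.float64(2.1)), (np.float64(64.8), np.float64(6.1)), (np.float64(63.8), np.float64(19.4))]
tip stop 0.09799999999999999
31.7083
```

The rocker clicked over: the force peaked at 5.5 N, fell, and then hit a firm stop at 19 N. Joint 6 would run out of range on the left side, so I'll flip the hand, go over the cover to its outside, swing it down along an arc and press.

Run:
```python
from h import *
w=wheel();R=w.rot()@np.diag([-1.,-1,1]);d=.035
def wp(th):
    r=.112+(.124-.112)*(1.75-th)/1.75
    cy=.0715-r*np.cos(th)+.001*np.sin(th);cz=.119+r*np.sin(th)+.001*np.cos(th)
    if th>np.pi/2: cy=max(cy,.0715-.135*np.cos(th)+.001)
    return w.p(0,cy+.016,cz-d)
path=[wp(t) for t in np.linspace(1.72,.04,15)]
A=w.p(0,.15,.27)
q=arm.solve_ik(A,R);print(q,all(arm.solve_ik(p,R) is not None for p in path))
arm.move_l(w.p(-.027,-.12,.28),feed=.35);arm.move_to(A,R);print(arm.current_t())
arm.move_l(w.p(0,.135,.231-d),feed=.15)
b=arm.current_force();F=[]
for p in path:
    arm.move_l(p,feed=.12);f=arm.current_force()-b;F.append(f.round(1).tolist())
    if np.linalg.norm(f)>25: print("ABORT");break
print(F,arm.current_t())
if np.linalg.norm(f)<=25:
    y=-.0365;z=press(w,0,y,path[-1][2],.071,R,9);print(arm.current_t())
    arm.move_l(w.p(0,y,.13),feed=.15);arm.move_l(w.p(-.02,y-.05,.26),feed=.3);print(arm.current_t(),z)
    s=arm.snapshot("side")[:,:,::-1];c=arm.snapshot("top")[:,:,::-1]
    cv2.imwrite("pics/m6.png",np.hstack([cv2.resize(s[180:400,230:450],(400,400)),cv2.resize(c[180:310,200:530],(400,400))]))
```

```text
[ 3.56704922e+00  1.93807350e+01  7.72845287e+01 -2.54444375e-14
  8.33347364e+01  5.57322126e+00] True
34.275
[[0.7, 1.1, -2.1], [-0.4, 1.7, -1.0], [1.1, 1.4, -0.7], [0.8, 2.1, -1.8], [0.1, 1.1, -1.5], [0.8, 2.1, -1.2], [0.7, 1.4, -0.8], [0.9, 1.0, -1.4], [0.6, 1.4, 0.1], [1.1, 1.7, -1.1], [-0.6, 1.6, -0.9], [-0.6, 1.5, -0.3], [-0.1, 0.8, 1.1], [-0.8, 1.7, 0.2], [0.8, 0.4, 1.1]] 39.075
[(np.float64(88.9), np.float64(1.4)), (np.float64(87.9), np.float64(-0.3)), (np.float64(86.9), np.float64(-0.8)), (np.float64(85.9), np.float64(-0.8)), (np.float64(84.9), np.float64(-1.1)), (np.float64(83.9), np.float64(-0.0)), (np.float64(82.9), np.float64(-0.5)), (np.float64(81.9), np.float64(-2.1)), (np.float64(80.9), np.float64(-0.9)), (np.float64(79.9), np.float64(0.1)), (np.float64(78.9), np.float64(4.5)), (np.float64(77.9), np.float64(17.0))]
42.075
43.1917 0.0779469090427124
```

View pics/m6.png

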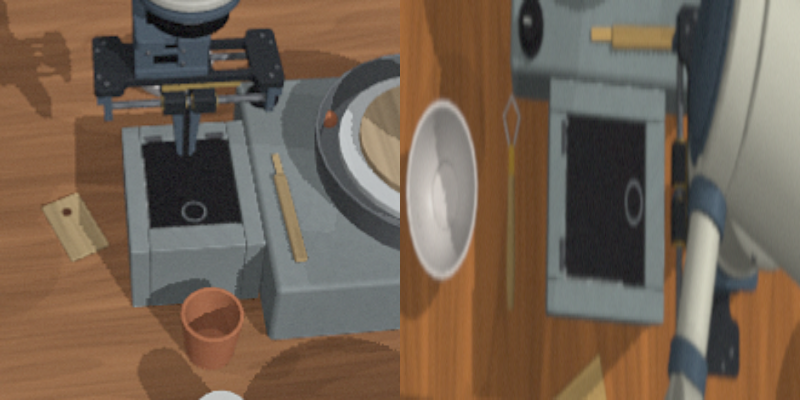

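The cover is shut and flush: in the side crop the ring sits at (193,210), as it did before opening. Cup, rib, knife, bowl and loop tool haven't moved, and the hand is clear.

Run:
```python
from h import *
print(arm.current_force(),arm.current_dq().round(2) if hasattr(arm.current_dq(),'round') else arm.current_dq(),arm.current_t());arm.sign_off()
```

```text
[ 0.2203742  -0.75673772 -0.06978592] [ 0.26  0.19 -0.18 -0.02  0.19  0.04] 43.2917
the job is handed in; nothing more can be done
```

I pressed the splash cover open, pushed the direction rocker over, then closed the cover and pressed it until it latched. I handed the job in at 43.3 s of the 58 s allowed. `sign_off` reports no verdict, so the result rests on my own checks.

**What the checks showed**
- **Cover opening:** it was pressed to a firm stop (9.8 N). The side picture afterwards showed it open.
- **Direction rocker:** the force rose to 5.5 N, dropped as it clicked over, then hit a firm 19 N stop. I judged this by force only and took no picture of the rocker afterwards.
- **Cover closing:** I swung it down with only 1–2 N of side force and pressed it to its stop (17 N). The last pictures show it shut and flush.
- **Pots and tools:** those visible in the last pictures (cup, rib, knife, bowl and loop tool) look unmoved by eye. The glaze jar was almost out of the crop, and I did not measure any of them.
- **Mains rocker:** I kept the fingers away from it but did not look at it directly.

**What disagreed**
- The real fingertips end about 35 mm short of the reported TCP. Because of this, my first two presses on the cover stopped in the air without touching anything. I worked out the offset from the side and wrist pictures, confirmed it by touch, and used it from then on.

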